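# Run a batch of sample pots on the orbital shaker

## Task

Run this batch of blue-capped sample pots on the orbital shaker: tip the control unit's folded screen up to 60 degrees from flat and stand every blue-capped pot upright on the shaker's platform, then push the red start pedal right down to its stop, hold it there for two seconds and let it spring back up. After that move all those pots to the green finished tray, standing upright inside it; leave the screen up at its 60 degrees, and leave the amber pot with the yellow cap where it is.

Things in the scene. Friction and masses are not known exactly. Their poses are not given: they have to be found in the camera images.
- pot1_mid (a point): white sample pot with a blue screw cap: upright cylinder 54 mm across (body; cap 51 mm) and 75 mm tall, about 0.18 kg (varies), loose, standing on the bench at the start; may be absent. The point is its centre, 37.5 mm above its underside; z is its axis
- pot2_mid (a point): white sample pot with a blue screw cap: upright cylinder 54 mm across (body; cap 51 mm) and 75 mm tall, about 0.18 kg (varies), loose, standing on the bench at the start; may be absent. The point is its centre, 37.5 mm above its underside; z is its axis
- pot3_mid (a point): white sample pot with a blue screw cap: upright cylinder 54 mm across (body; cap 51 mm) and 75 mm tall, about 0.18 kg (varies), loose, standing on the bench at the start; may be absent. The point is its centre, 37.5 mm above its underside; z is its axis
- other_pot_mid (a point): amber pot with a yellow cap, the same size as the others (54 mm across, 75 mm tall), loose; belongs to another batch and is not to be moved. The point is its centre, 37.5 mm up
- shaker_floor (a point): orbital shaker: low white box with a rimmed aluminium platform on top, fixed to the bench. The point is the centre of the platform's floor, 60 mm above the bench; inside its rim the floor measures 150 mm along x by 240 mm along y, and the rim, 5 mm thick, stands 9 mm above the floor. The three pots fit in a row along y, 70 mm apart. The shaker and the tray may have changed sides
- tray_floor (a point): green finished tray, fixed to the bench. The point is the centre of its inner floor, 5 mm above the bench; inside its walls the floor measures 150 mm along x by 240 mm along y, and the walls, 5 mm thick, stand 17 mm above the floor
- pedal (a joint): start pedal angle in rad: 0 = up (at rest), grows as it is pushed down, 0.24 = down on its stop. A spring pushes it back: about 5 N at the pad to start it, 12 N at its stop
- pedal_pad (a point): point on top of the red ribbed pedal plate (135 x 78 x 10 mm, red with black ribs), 110 mm from its hinge, where to push; 61 mm above the bench at rest, 36 mm on its stop. Its frame turns with the pedal: at rest x is level and points along the pedal from the hinge (heel end, fixed, 24 mm above the bench) to the free toe end, and the hinge axis is y. The plate slopes up from hinge to toe at 0.30 rad at rest and 0.06 rad on its stop
- screen (a joint): angle of the control unit's fold-up screen in rad: 0 = folded flat, grows as its near edge is raised, 1.047 = 60 degrees up (wanted), 2.0 = end of travel. Its stiff hinge stays where it is left and takes about 4 N at the bar to move
- screen_bar (a point): middle of the steel bar along the free edge of the screen: 10 mm thick, 90 mm long along y, carried by an 8 mm arm at each of its ends, 35 mm clear of the screen panel (30 mm open gap between bar and panel, also open below). It can be pinched from above between the arms. At 60 degrees the bar stands about 230 mm above the bench, in the way of loads carried low over it. The axes turn with the screen
- screen_hinge (a point): middle of the screen's hinge axis (along y), at the far edge of the control unit, 46 mm above the bench. The bar is 205 mm from it; in this frame, which turns with the screen, the bar is at x = -205 mm, z = +6 mm. The panel is 170 x 180 x 12 mm; the unit below it 190 x 200 x 44 mm, fixed to the bench
Mind the look-alikes: they are no part of the job. What is shaped like the part that bears pot1_mid but purple is not meant.

How it is judged (in metres and radians):
On the way, in this order (a step that is already met when the one before it is completed fails the run):
1. screen at 60 degrees, every blue-capped pot upright on the shaker platform, pedal still up (value of joint screen between 0.92 and 1.18 rad and x of pot1_mid in the frame of shaker_floor between -0.054 and 0.054 m and y of pot1_mid in the frame of shaker_floor between -0.099 and 0.099 m and z of pot1_mid in the frame of shaker_floor between 0.03 and 0.045 m and angle between each of pot1_mid, pot2_mid, pot3_mid's own z axis and vertical below 0.15 rad and x of pot2_mid in the frame of shaker_floor between -0.054 and 0.054 m and y of pot2_mid in the frame of shaker_floor between -0.099 and 0.099 m and z of pot2_mid in the frame of shaker_floor between 0.03 and 0.045 m and x of pot3_mid in the frame of shaker_floor between -0.054 and 0.054 m and y of pot3_mid in the frame of shaker_floor between -0.099 and 0.099 m and z of pot3_mid in the frame of shaker_floor between 0.03 and 0.045 m and value of joint pedal below 0.04 rad), for 0.2 s.
2. pedal held down at its stop for a second, with the pots on the platform and the screen up (value of joint pedal above 0.215 rad and value of joint screen between 0.92 and 1.18 rad and x of pot1_mid in the frame of shaker_floor between -0.054 and 0.054 m and y of pot1_mid in the frame of shaker_floor between -0.099 and 0.099 m and z of pot1_mid in the frame of shaker_floor between 0.03 and 0.045 m and angle between each of pot1_mid, pot2_mid, pot3_mid's own z axis and vertical below 0.15 rad and x of pot2_mid in the frame of shaker_floor between -0.054 and 0.054 m and y of pot2_mid in the frame of shaker_floor between -0.099 and 0.099 m and z of pot2_mid in the frame of shaker_floor between 0.03 and 0.045 m and x of pot3_mid in the frame of shaker_floor between -0.054 and 0.054 m and y of pot3_mid in the frame of shaker_floor between -0.099 and 0.099 m and z of pot3_mid in the frame of shaker_floor between 0.03 and 0.045 m), for 1 s.
3. pedal let up again (value of joint pedal below 0.04 rad), for 0.2 s.
At the end, for the whole second after the job is handed in: every blue-capped pot that is present stands upright (within 0.15 rad) on the floor inside the green tray, released; the screen is 0.92 to 1.18 rad up; the pedal is up (under 0.04 rad) (x of pot1_mid in the frame of tray_floor between -0.054 and 0.054 m and y of pot1_mid in the frame of tray_floor between -0.099 and 0.099 m and z of pot1_mid in the frame of tray_floor between 0.03 and 0.045 m and angle between each of pot1_mid, pot2_mid, pot3_mid's own z axis and vertical below 0.15 rad and x of pot2_mid in the frame of tray_floor between -0.054 and 0.054 m and y of pot2_mid in the frame of tray_floor between -0.099 and 0.099 m and z of pot2_mid in the frame of tray_floor between 0.03 and 0.045 m and x of pot3_mid in the frame of tray_floor between -0.054 and 0.054 m and y of pot3_mid in the frame of tray_floor between -0.099 and 0.099 m and z of pot3_mid in the frame of tray_floor between 0.03 and 0.045 m and value of joint screen between 0.92 and 1.18 rad and value of joint pedal below 0.04 rad); the robot touches nothing.
It fails at once if the amber pot was moved more than 25 mm (distance of other_pot_mid from where it was at the start of the episode above 0.025 m).
Of pot1, pot2, pot3 only 2 to 3 are there at a start; the rules pass over those that are not, and their reading is None.
At some moment in a run one of pot1, pot2, pot3 may be knocked a few centimetres aside while the robot is not near it.
It also fails if it takes over 210 s, if anything falls off the work surface, if the arm or the gripper's body presses on something with over 40 N, if the wrist force passes 120 N, or if a joint passes its speed limit or range.

## Robot

A 6-joint arm with a two-finger parallel gripper is mounted at the origin on the work surface. World frame = base frame: x ahead of the robot, y to its left, z up, the work surface at z = 0. Lengths are in mm, angles in rad, forces in N, time in s.
With the tool pointing down it reaches from about 275 to 725 mm from the base axis. Payload 15.9 kg.
Tool frame: the origin (TCP) lies midway between the tips of the shut fingers; the grasp point (between the pads) lies 19 mm behind it (r.grip_point_offset is the distance from the TCP to the grasp point, in mm); z points along the fingers, y is the line along which they close (so a half turn about z gives the same grasp; the last joint's range is limited). The gripper opens to 85 mm and grips with 20 to 120 N. Pads are 22 mm wide; open, the fingers measure 114 mm over their backs; the gripper's body (76 mm by 85 mm) begins 54 mm behind the grasp point. The pads swing forward as they close: fully open they stand 13 mm farther back than shut.
Start: joints at [-1.194, 0.213, -0.034, 1.323, 0, 1.571], TCP at [183.966, -464.911, 231.306] pointing down, gripper open.
Joint ranges: [-2.98, 2.98], [-0.74, 1.72], [-1.14, 1.35], [-2.1, 2.04], [-1.57, 1.44], [-3.14, 3.14]. Speed limits (rad/s): [1.89, 1.89, 2.39, 2.57, 3.14, 3.14].

## Interface

Orientations are given as a unit quaternion [x, y, z, w].
In Python, from workcell import r gives the robot as it stands.
- The arm moves only by the tool drive_tool, never from a script. Its argument "targets" is one flat list of numbers, 7 for each row, row after row: the gripper command: -1 is shut, 1 is fully open, values between are in proportion, then the shift along the tool's x, y, z in cm, then the turn, a rotation vector about the tool's x, y, z in rad. A call has 1 to 12 rows; each row is the pose to reach, as a shift and turn from the pose commanded when the call began, along the tool's axes at that moment; what a row does not reach only later rows make up. A row lasts 1/10 s, in which the tool goes at most 50 mm and 8.59 degrees, less where a joint would pass 70% of its speed; a pose out of reach is approached as far as the arm can. A call with a gripper value outside its range is refused whole. The fingers move at their own pace and stop on an object; "squeeze" is the grip in N (left out, the last holds). Time passes only in rows, so rows that repeat a pose let the fingers close. It gives the time, the measured TCP pose, the force, the opening and the grip force at its end, in the units of the state.
- r.sense(): the state, without advancing time (a new reading comes with each control period).
- r.grab_frame(name): name is "scene" or "top" or "wrist"; returns a dict with "img" (400x640x3 uint8, red, green, blue), "fov_y" (degrees; the focal length in pixels is half the picture's height over the tangent of half this angle, whatever the lens; pixels are square), "cx", "cy" (the principal point, pixels), "R" (3x3) and "t" (3): a world point X has camera coordinates R X + t. Camera axes: x right, y down, z forward; pixel columns grow to the right and rows downward; lengths in mm; the calibration is good to about 2 mm. A picture is of the moment at which its call begins. There is no depth.
- r.finish_job(): hands the job in; it is judged then, once.
Trained networks look in a picture, given as the dict that the camera call returned (one of the last four; its "shot" number tells which), for a name from the list of things; names that differ only in an ending like _2 or _b are one class to them, and where a whole thing is asked for, a point or a joint stands for the part that bears it (a point fixed in the world has none). Each returns a list of dicts, best first, with "score" (0 to 1); they miss things now and then, are a little off and sometimes report something else, mostly with a low value. They report only what shows in the picture. A call takes as long as a camera call. They do not tell look-alikes from the thing itself.
- r.recognise(picture, name): "at" ([column, row] in pixels, amid what is visible of it).
The state is a dict: "t": time; "q": joint angles; "dq": joint speeds; "joint_torque": joint torques, N m; "tcp_pos": TCP position; "orientation": TCP orientation; "force": force on the tool from outside, world axes, zero at the start; "ft_torque": the same for the moment, N m; "grip_width": opening from 0.0 (shut) to 1.0 (fully open); "grasp_force": force on a finger pad.
Only numpy, scipy, OpenCV 4.12 (cv2) and the standard library are available. Lean on these libraries where they do the work, as an engineer would, in place of code of your own. Each camera call takes 0.05 s, during which the arm holds its last target. There are 200 camera calls.

## Working session

There is one attempt and no reset: what is moved stays moved. The work goes in short steps, Python scripts to look and compute and a tool call to move; the robot and the scene stay as the last step left them, time stands still between calls to the robot, and variables do not carry over. Pictures are saved under pics/ and viewed, at most 14 in all, crops included, and the job is handed in when it is done.

Besides the shell and the picture viewer there is one more tool, called after "Emit:" by a JSON object that holds its "fn" and its "kwargs", one argument or row to a line. drive_tool: Moves the arm, as the interface text tells. Its arguments: {"type":"object","properties":{"targets":{"type":"array","items":{"type":"number"}},"squeeze":{"type":"number"}},"required":["targets"]}

```bash
mkdir -p pics; ls; python3 - <<'E'
from workcell import r
import cv2
s=r.sense(); print({k:s[k] for k in('t','tcp_pos','orientation','force','grip_width')})
for n in('scene','top'):
    f=r.grab_frame(n); cv2.imwrite(f'pics/{n}0.png',f['img'][:,:,::-1]); print(n,f['fov_y'],f['cx'],f['cy'],f['R'],f['t'],{k:v for k,v in f.items() if k not in('img','R','t')})
    for c in('pot1_mid','other_pot_mid','shaker_floor','tray_floor','pedal_pad','pedal','screen','screen_bar','screen_hinge'):
        print(c,[(d['at'],round(d['score'],2)) for d in r.recognise(f,c)])
E
```

```text
pics
{'t': 0.0, 'tcp_pos': array([ 183.83818915, -464.61342392,  230.82209073]), 'orientation': array([ 9.82302949e-01,  1.87298170e-01, -1.22125490e-04, -5.44627610e-04]), 'force': array([-1.0440178 , -0.15704143,  0.16134453]), 'grip_width': 0.9983824780064502}
scene 50.35747638368362 321.0554260066343 200.94733533114035 [[-0.75463157  0.65610131  0.00789039]
 [ 0.42179549  0.49428008 -0.76011563]
 [-0.50261293 -0.57027912 -0.64973993]] [ 422.59478696 -145.95352251 1267.788388  ] {'fov_y': 50.35747638368362, 'cx': 321.0554260066343, 'cy': 200.94733533114035, 'shot': 1}
pot1_mid [([440.2, 245.2], 0.65), ([462.6, 223.2], 0.64), ([280.2, 254.7], 0.59)]
other_pot_mid [([311.3, 183.6], 0.97), ([328.2, 148.6], 0.31)]
shaker_floor [([411.8, 312.5], 0.66)]
tray_floor [([248.6, 191.3], 0.77), ([280.2, 255.6], 0.17)]
pedal_pad [([325.5, 149.0], 0.92)]
pedal [([325.0, 152.3], 0.68)]
screen []
screen_bar [([278.9, 252.7], 0.73)]
screen_hinge [([280.7, 252.4], 0.93), ([245.9, 190.3], 0.19)]
top 50.32490367892661 320.44179918257623 206.7232175843879 [[ 0.01174445 -0.99957143 -0.02681467]
 [-0.9985914  -0.01033685 -0.05204187]
 [ 0.05174239  0.02738811 -0.99828484]] [  -7.39596027  533.57164246 1018.77989173] {'fov_y': 50.32490367892661, 'cx': 320.44179918257623, 'cy': 206.7232175843879, 'shot': 2}
pot1_mid [([231.1, 262.3], 0.95), ([238.6, 303.3], 0.64)]
other_pot_mid [([378.0, 230.0], 0.73)]
shaker_floor [([204.1, 182.0], 0.91)]
tray_floor [([426.3, 176.3], 0.8)]
pedal_pad [([414.6, 281.8], 0.72)]
pedal [([416.9, 284.7], 0.88)]
screen [([317.1, 137.8], 0.83)]
screen_bar [([319.4, 143.1], 0.86), ([426.2, 179.6], 0.39), ([289.3, 241.9], 0.31)]
screen_hinge [([316.1, 139.8], 0.96)]
```

View pics/top0.png

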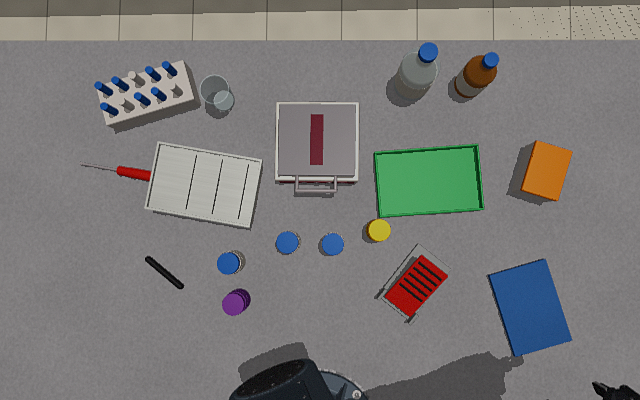

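View pics/scene0.png

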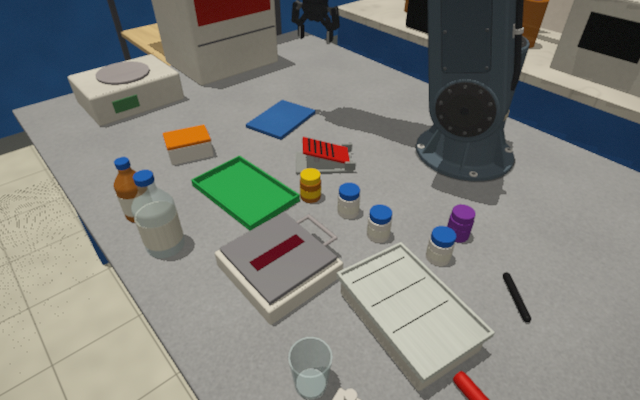

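The top view shows blue pots near (229,263), (288,242) and (333,244), and amber at (378,230). The shaker is on the left (204,185), the tray on the right (430,181), the folded screen's bar at (316,188) and the pedal at (416,285). The purple look-alike is at (236,303).

```bash
cat > h.py <<'E'
import numpy as np, cv2
from workcell import r
from scipy.spatial.transform import Rotation as Rn
def ray(f,uv):
    fl=f['img'].shape[0]/2/np.tan(np.radians(f['fov_y']/2)); R=np.array(f['R']);t=np.array(f['t'])
    return -R.T@t, R.T@np.array([(uv[0]-f['cx'])/fl,(uv[1]-f['cy'])/fl,1])
def onz(f,uv,z):
    c,d=ray(f,uv); return (c+d*(z-c[2])/d[2])[:2]
def proj(f,X):
    fl=f['img'].shape[0]/2/np.tan(np.radians(f['fov_y']/2)); p=np.array(f['R'])@np.array(X,float)+np.array(f['t'])
    return np.array([f['cx']+fl*p[0]/p[2],f['cy']+fl*p[1]/p[2]])
HSV=dict(blue=((100,150,60),(120,255,255)),yellow=((20,150,80),(35,255,255)),red=((0,180,80),(5,255,255)),green=((55,150,60),(75,255,255)))
def blobs(f,c,amin=60,amax=1e5):
    m=cv2.inRange(cv2.cvtColor(f['img'],cv2.COLOR_RGB2HSV),*HSV[c])
    n,_,st,ce=cv2.connectedComponentsWithStats(m)
    return [(ce[i],st[i]) for i in range(1,n) if amin<st[i][4]<amax],m
def delta(p,yaw=None):
    """shift (cm) in tool axes from the present pose to TCP p (mm)"""
    s=r.sense(); R=Rn.from_quat(s['orientation'])
    return (R.inv().apply(np.array(p)-s['tcp_pos'])/10).round(2)
E
python3 - <<'E'
from h import *
f=r.grab_frame('top')
for c in('blue','yellow','red','green'):
    b,m=blobs(f,c)
    for ce,st in b: print(c,ce.round(1),st, onz(f,ce,{'blue':75,'yellow':75,'red':45,'green':10}[c]).round())
    if c in('green','red'):
        cn=max(cv2.findContours(m,0,2)[0],key=cv2.contourArea) if c=='green' else cv2.findNonZero(m[240:330,370:460])+np.array([[[370,240]]],dtype=np.int32)
        box=cv2.boxPoints(cv2.minAreaRect(cn)); print(box, [onz(f,p,22 if c=='green' else 45).round() for p in box])
for n,p in(('sh',[(158,142),(262,159),(250,228),(146,208)]),):
    print(n,[onz(f,q,69).round() for q in p], np.mean([onz(f,q,69) for q in p],0))
print('bar',onz(f,(316,190),52), 'ends',onz(f,(295,190),52),onz(f,(337,190),52))
c=cv2.resize(f['img'][235:335,365:465],None,fx=5,fy=5,interpolation=2)
g=r.grab_frame('scene'); d=cv2.resize(g['img'][120:190,280:370],None,fx=3.3,fy=3.3,interpolation=2)
o=np.zeros((500,800,3),np.uint8); o[:,:500]=c; o[:d.shape[0],500:500+d.shape[1]]=d[:,:300]
cv2.imwrite('pics/ped.png',o[:,:,::-1])
E
```

```text
blue [428.2  51.4] [418  43  20  18 278] [ 892. -248.]
blue [490.5  59.6] [482  52  17  16 191] [ 873. -390.]
blue [168.3  67. ] [162  61  15  14  86] [855. 357.]
blue [151.6  71.8] [145  66  16  13  86] [843. 397.]
blue [119.   82.2] [111  77  18  12  94] [818. 473.]
blue [102.5  87.3] [94 82 19 12 97] [806. 512.]
blue [157.5  92.8] [151  87  15  14  84] [793. 381.]
blue [140.9  97.7] [134  93  16  12  82] [781. 420.]
blue [108.1 108. ] [100 103  18  12  91] [757. 497.]
blue [286.6 242.1] [276 231  22  23 372] [449.  73.]
blue [332.3 244. ] [322 233  22  22 368] [446. -31.]
blue [227.6 263. ] [217 253  22  21 373] [400. 207.]
blue [530.  307.3] [ 490  259   82   98 5054] [ 311. -472.]
yellow [379.  229.7] [368 219  23  23 395] [ 480. -137.]
red [133.8 172.8] [117 166  34  15 293] [608. 445.]
red [414.5 286.3] [ 385  255   63   62 1496] [ 350. -222.]
[[383.9172  295.59308]
 [421.98618 252.7655 ]
 [447.62064 275.5517 ]
 [409.55167 318.37927]] [array([ 327., -152.]), array([ 427., -240.]), array([ 376., -299.]), array([ 276., -211.])]
green [427.7 179.5] [375 144 109  74 775] [ 603. -261.]
[[373.96466 151.54118]
 [478.04114 143.5353 ]
 [483.11176 209.45293]
 [379.03528 217.45882]] [array([ 668., -129.]), array([ 689., -378.]), array([ 531., -389.]), array([ 509., -142.])]
sh [array([678., 379.]), array([640., 134.]), array([480., 158.]), array([524., 402.])] [580.53289464 268.19400892]
bar [570.73082712   8.31396459] ends [570.27311003  57.56778601] [571.18733012 -40.80921179]
```

View pics/ped.png

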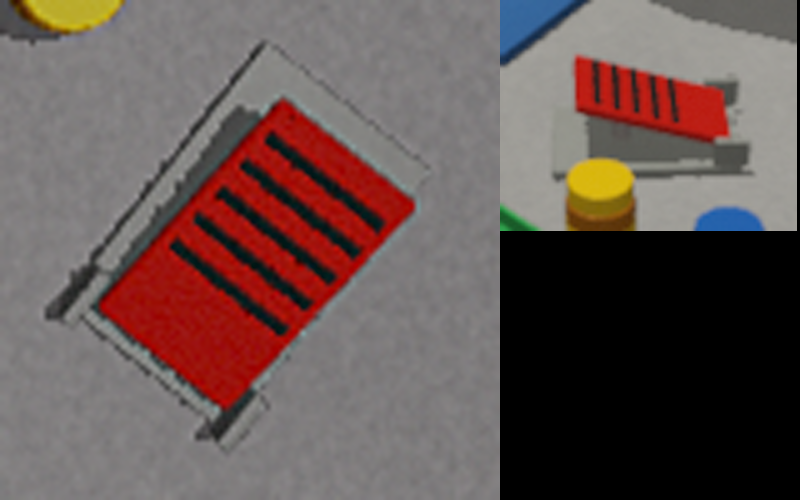

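The crop shows the hinge brackets at the lower left, towards the robot. The toe edge is at the upper right (ribs), raised and pointing away from the robot. First I move over the bar for a closer look.

Emit:
{"fn": "drive_tool", "kwargs": {
  "targets": [0.2,52.4,-30.2,0,0,0,-1.194,0.2,52.4,-30.2,0,0,0,-1.194,0.2,52.4,-30.2,0,0,0,-1.194,0.2,52.4,-30.2,0,0,0,-1.194,0.2,52.4,-30.2,0,0,0,-1.194,0.2,52.4,-30.2,0,0,0,-1.194,0.2,52.4,-30.2,0,0,0,-1.194,0.2,52.4,-30.2,0,0,0,-1.194,0.2,52.4,-30.2,0,0,0,-1.194,0.2,52.4,-30.2,0,0,0,-1.194,0.2,52.4,-30.2,0,0,0,-1.194,0.2,52.4,-30.2,0,0,0,-1.194],
  "squeeze": 25
}}

```text
t: 2.3
tcp_pos: [558.1, 7.0, 231.4]
orientation: [0.707, 0.707, 0.0, 0.0]
force: [0.2, -1.5, 0.1]
grip_width: 0.603
grasp_force: 0.0
```

```bash
python3 - <<'E'
from h import *
f=r.grab_frame('wrist'); s=r.sense(); print(s['t'],s['tcp_pos'],s['orientation'],s['q'].round(3) if hasattr(s['q'],'round') else s['q'],s['grip_width'])
im=f['img'].copy()
cv2.imwrite('pics/w1.png',im[:,:,::-1])
print(proj(f,(571,8,52)))
print(np.array(f['R']).round(3),f['t'],f['fov_y'])
E
```

```text
2.35 [561.22889634  12.02124064 230.24933478] [ 7.05941003e-01  7.08269865e-01  8.91288055e-04 -5.52154634e-04] [0.02  0.342 0.135 1.363 0.002 1.588] 0.600910204242485
[328.89357743 179.98168129]
[[ 1.    -0.001  0.001]
 [-0.002 -0.956  0.293]
 [ 0.001 -0.293 -0.956]] [-557.53409386  -31.60634552  381.08721084] 69.895072589352
```

View pics/w1.png

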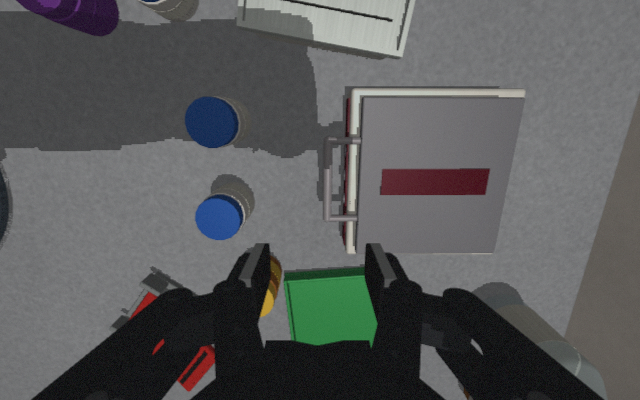

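```bash
python3 - <<'E'
from h import *
f=r.grab_frame('wrist')
for u in(323,328,333,344,348,352,357): print(u,onz(f,(u,180),52).round(1),onz(f,(u,180),44).round(1),onz(f,(u,180),0).round(1))
print(onz(f,(524,92),44),onz(f,(497,253),52),onz(f,(520,97),52))
g=f['img'][180,315:365].mean(1).round(); print(g)
print(r.grip_point_offset)
E
```

```text
323 [567.3  13.7] [567.5  11.9] [568.5   2. ]
328 [573.1  13.7] [573.4  11.9] [575.2   2. ]
333 [578.8  13.7] [579.3  11.9] [581.9   2.1]
344 [591.4  13.7] [592.2  11.9] [596.5   2.1]
348 [596.   13.7] [596.9  11.9] [601.9   2.1]
352 [600.6  13.7] [601.6  11.9] [607.2   2.1]
357 [606.4  13.7] [607.5  11.9] [613.9   2.1]
[783.56632473 109.11945508] [784.33101559 -78.77886997] [774.95499956 103.59258425]
[109.  74.  71.  69.  73.  72.  90. 105. 118. 139. 148. 126. 115. 106.
 108. 123. 123. 125. 123. 123. 124. 121. 108.  73.  69.  70. 102. 104.
  52.  66.  77. 122. 153. 174. 189. 189. 191. 166. 107.  98.  64.  62.
  96. 116. 119. 122. 120. 120. 120. 118.]
18.700000000000003
```

Emit:
{"fn": "drive_tool", "kwargs": {
  "targets": [-0.44,-0.1,1.0,5,0,0,0,-0.44,-0.1,1.0,9,0,0,0,-0.44,-0.1,1.0,12.5,0,0,0,-0.44,-0.1,1.0,12.5,0,0,0,-0.44,-0.1,1.0,12.5,0,0,0,-0.44,-0.1,1.0,12.5,0,0,0]
}}

```text
t: 3.0
tcp_pos: [568.3, 3.8, 108.6]
orientation: [0.707, 0.707, 0.001, 0.001]
force: [0.4, -0.3, -0.0]
grip_width: 0.28
grasp_force: 0.0
```

```bash
python3 - <<'E'
from h import *
s=r.sense();print(s['t'],s['tcp_pos'],s['orientation'],s['grip_width'])
f=r.grab_frame('wrist'); 
s=r.sense();print(s['t'],s['tcp_pos'],s['orientation'],s['grip_width'])
cv2.imwrite('pics/w2.png',f['img'][:,:,::-1])
E
```

```text
3.0 [568.34515006   3.76602315 108.64064402] [0.70716449 0.70704742 0.00106875 0.00108578] 0.28002642235866093
3.05 [568.39401063   3.82956956 108.58852827] [0.70715007 0.70706163 0.00115882 0.00113597] 0.27742338728266563
```

View pics/w2.png

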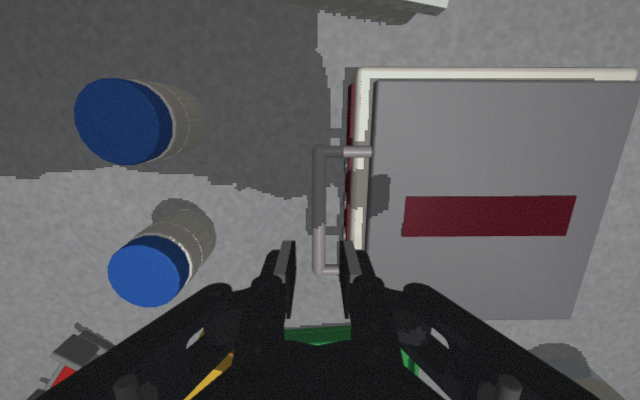

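The bar spans (320,147)–(320,272) and lies centred between the fingers at columns 292 and 342. I go down and pinch.

Emit:
{"fn": "drive_tool", "kwargs": {
  "targets": [-0.44,0,0.1,4,0,0,0,-0.44,0,0.1,6.2,0,0,0,-0.44,0,0.1,6.2,0,0,0,-0.44,0,0.1,6.2,0,0,0,-1,0,0.1,6.2,0,0,0,-1,0,0.1,6.2,0,0,0,-1,0,0.1,6.2,0,0,0,-1,0,0.1,6.2,0,0,0],
  "squeeze": 30
}}

```text
t: 3.85
tcp_pos: [569.3, 3.9, 45.3]
orientation: [0.707, 0.707, 0.001, 0.001]
force: [6.9, -0.1, 2.6]
grip_width: 0.1
grasp_force: 29.5
```

Emit:
{"fn": "drive_tool", "kwargs": {
  "targets": [-1,0,0.13,-1.78,0,0,0,-1,0,0.42,-3.55,0,0,0,-1,0,0.85,-5.29,0,0,0,-1,0,1.44,-6.98,0,0,0,-1,0,2.17,-8.61,0,0,0,-1,0,3.05,-10.17,0,0,0,-1,0,4.05,-11.65,0,0,0,-1,0,5.19,-13.04,0,0,0,-1,0,6.42,-14.32,0,0,0,-1,0,7.78,-15.49,0,0,0,-1,0,9.23,-16.53,0,0,0,-1,0,10.77,-17.45,0,0,0]
}}

```text
t: 5.05
tcp_pos: [675.1, 3.7, 219.1]
orientation: [0.707, 0.707, -0.001, -0.001]
force: [-5.1, -2.4, 1.5]
grip_width: 0.1
grasp_force: 30.1
```

Emit:
{"fn": "drive_tool", "kwargs": {
  "targets": [-1,0,0,0,0,0,0,-1,0,0,0,0,0,0,-1,0,0,0,0,0,0]
}}

```text
t: 5.35
tcp_pos: [675.7, 3.7, 219.2]
orientation: [0.707, 0.707, 0.0, 0.0]
force: [0.5, -1.7, 4.9]
grip_width: 0.101
grasp_force: 31.8
```

```bash
python3 - <<'E'
from h import *
for n in('scene','wrist'):
    f=r.grab_frame(n); cv2.imwrite(f'pics/{n}3.png',f['img'][:,:,::-1])
    h=np.array([775.5,8,46])
    for a in (50,60,70):
        t=np.radians(a); print(n,a,[proj(f,h+np.array([-205*np.cos(t)+6*np.sin(t),y,205*np.sin(t)+6*np.cos(t)])).round() for y in(-45,45)])
E
```

```text
scene 50 [array([275., 176.]), array([305., 199.])]
scene 60 [array([262., 174.]), array([291., 198.])]
scene 70 [array([246., 175.]), array([276., 199.])]
wrist 50 [array([276., 302.]), array([268., 161.])]
wrist 60 [array([323., 324.]), array([324., 168.])]
wrist 70 [array([387., 343.]), array([401., 173.])]
```

View pics/scene3.png

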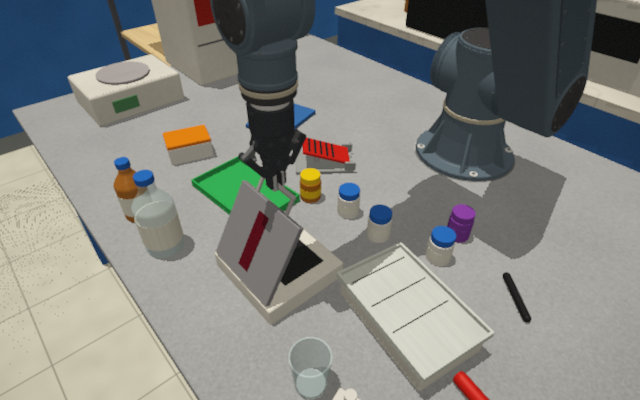

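The scene picture shows the panel tipped up with the bar end near (288,197), where 60° predicts (291,198). I release, rise and go over the middle pot.

Emit:
{"fn": "drive_tool", "kwargs": {
  "targets": [-0.44,0,0,0,0,0,0,-0.44,0,0,0,0,0,0,-0.44,0,0,-3,0,0,0,-0.44,0,0,-7,0,0,0,0.5,1,-4,-8,0,0,0,1,2.5,-8.5,-8,0,0,0,1,4,-13,-8,0,0,0,1,5,-17.5,-7,0,0,0,1,6,-21,-5,0,0,0,1,6.5,-23,-1,0,0,0,1,6.5,-23,4,0,0,0,1,6.5,-23,7,0,0,0]
}}

```text
t: 6.65
tcp_pos: [443.7, 69.0, 146.2]
orientation: [0.707, 0.707, -0.001, -0.001]
force: [-0.2, -0.3, -0.2]
grip_width: 1.001
grasp_force: 0.0
```

```bash
python3 - <<'E'
from h import *
f=r.grab_frame('scene')
h=np.array([775.5,8,46])
f=r.grab_frame('wrist')
s=r.sense();print(s['t'],s['tcp_pos'],s['orientation'],s['grip_width'])
cv2.imwrite('pics/w4.png',f['img'][:,:,::-1])
for ce,st in blobs(f,'blue',400)[0]: print(ce,st,onz(f,ce,75))
p=s['tcp_pos']; print('tcp px',proj(f,p),proj(f,p+np.array([0,0,13])), proj(f,[p[0],p[1],75]))
E
```

```text
6.75 [442.97253034  68.67875281 145.67291247] [ 0.7069981   0.70720918 -0.00236828 -0.00180136] 1.0010885571156145
[252.82134071  21.57380074] [ 213    0   80   51 3252] [399.6278207  199.45396219]
[326.47881088 205.63693865] [ 295  174   64   64 3162] [448.23102267  74.57968719]
[322.70380875 315.18030794] [ 295  286   56   58 2468] [445.76371673 -26.36510534]
tcp px [320.04073527 255.93904144] [320.1478275  268.29838395] [319.66728088 212.83926961]
```

View pics/w4.png

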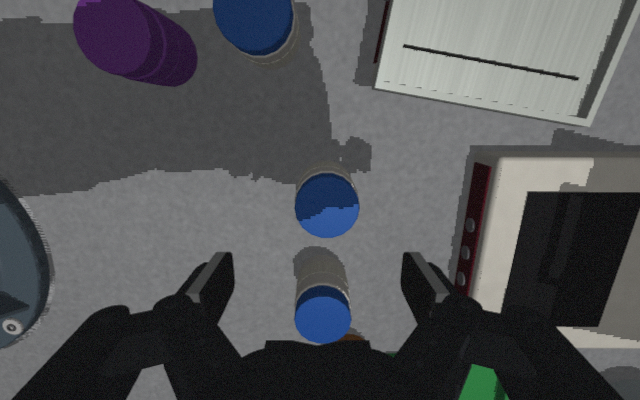

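The blue pot cap is at (326,205), and the finger centre is at column 318, so the pot is about 6 mm off in x, which agrees with the sensed pose. I correct, descend and grip.

Emit:
{"fn": "drive_tool", "kwargs": {
  "targets": [1,0.5,0.55,0,0,0,0,1,0.5,0.55,3,0,0,0,1,0.5,0.55,7,0,0,0,1,0.5,0.55,10.5,0,0,0,1,0.5,0.55,12.3,0,0,0,1,0.5,0.55,12.3,0,0,0,-0.5,0.5,0.55,12.3,0,0,0,-0.5,0.5,0.55,12.3,0,0,0,-0.5,0.5,0.55,12.3,0,0,0,-0.5,0.5,0.55,12.3,0,0,0],
  "squeeze": 40
}}

```text
t: 7.75
tcp_pos: [452.8, 74.2, 27.7]
orientation: [0.707, 0.707, 0.001, 0.001]
force: [-1.9, 0.4, 10.3]
grip_width: 0.621
grasp_force: 39.7
```

Emit:
{"fn": "drive_tool", "kwargs": {
  "targets": [-0.5,0,0,-4,0,0,0,-0.5,0,0,-8,0,0,0,-0.5,1,0.5,-11,0,0,0,-0.5,5,2.5,-11,0,0,0,-0.5,9,4.7,-11,0,0,0,-0.5,13,6.8,-11,0,0,0,-0.5,17,8.9,-11,0,0,0,-0.5,21,11,-11,0,0,0,-0.5,25,13.1,-11,0,0,0,-0.5,26.4,13.9,-11,0,0,0,-0.5,26.4,13.9,-11,0,0,0,-0.5,26.4,13.9,-11,0,0,0]
}}

```text
t: 8.95
tcp_pos: [590.3, 338.0, 136.3]
orientation: [0.707, 0.707, 0.0, 0.0]
force: [-0.4, -0.8, -2.4]
grip_width: 0.617
grasp_force: 44.3
```

```bash
python3 - <<'E'
from h import *
f=r.grab_frame('wrist')
s=r.sense();print(s['t'],s['tcp_pos'],s['orientation'],s['grip_width'])
cv2.imwrite('pics/w5.png',f['img'][:,:,::-1])
c=np.array([580.5,268]);e=np.array([.153,.988]);n=np.array([.988,-.153])
for a,b in((1,1),(1,-1),(-1,1),(-1,-1)): print(a,b,proj(f,[*(c+80*a*n+125*b*e),69]).round())
E
```

```text
9.0 [590.22544596 337.52749747 136.46785649] [7.07177427e-01 7.07036102e-01 1.67942055e-04 9.92787853e-05] 0.6205117934609544
1 1 [438. 160.]
1 -1 [369. 409.]
-1 1 [220. 126.]
-1 -1 [206. 391.]
```

View pics/w5.png

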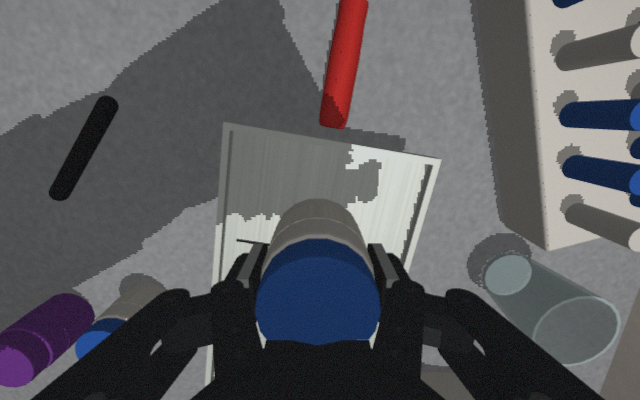

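The rim corners appear at (223,122) and (440,159) against predictions of (220,126) and (438,160), so the shaker pose is confirmed. The pot is held upright, and I lower and release it.

Emit:
{"fn": "drive_tool", "kwargs": {
  "targets": [-0.5,0,0,2.5,0,0,0,-0.5,0,0,4.2,0,0,0,-0.5,0,0,4.75,0,0,0,-0.5,0,0,4.75,0,0,0,0.6,0,0,4.75,0,0,0,0.8,0,0,4.75,0,0,0,1,0,0,4.75,0,0,0,1,0,0,2,0,0,0,1,0,0,-2,0,0,0,1,0,0,-5,0,0,0,1,-3,-4,-5,0,0,0,1,-6,-8,-5,0,0,0]
}}

```text
t: 10.2
tcp_pos: [517.8, 283.3, 186.7]
orientation: [0.707, 0.707, 0.002, 0.001]
force: [0.7, -0.2, 0.2]
grip_width: 1.003
grasp_force: 0.0
```

Emit:
{"fn": "drive_tool", "kwargs": {
  "targets": [1,-3.5,-4.5,0,0,0,0,1,-6.5,-8.5,1,0,0,0,1,-7,-11,4,0,0,0,1,-7,-11,5,0,0,0,1,-7,-11,5,0,0,0,1,-7,-11,5,0,0,0]
}}

```text
t: 10.8
tcp_pos: [407.9, 213.3, 136.9]
orientation: [0.707, 0.707, 0.001, 0.0]
force: [1.6, 0.7, 0.5]
grip_width: 1.001
grasp_force: 0.0
```

```bash
python3 - <<'E'
from h import *
f=r.grab_frame('wrist')
s=r.sense();print(s['t'],s['tcp_pos'],s['orientation'],s['grip_width'])
for ce,st in blobs(f,'blue',400)[0]: print(ce,st,onz(f,ce,75),onz(f,ce,135))
f=r.grab_frame('top')
for ce,st in blobs(f,'blue',300,500)[0]: print('top',ce,st,onz(f,ce,75),onz(f,ce,135))
E
```

```text
10.85 [408.17041192 213.47201574 137.00235699] [7.07079408e-01 7.07133362e-01 1.01588001e-03 2.95633101e-04] 0.9986240057637483
[306.37488486 219.43536997] [ 274  187   65   65 3257] [398.99855026 210.18997819] [401.28497947 232.68313161]
top [427.70065789  52.09868421] [418  43  20  20 304] [ 890.56845086 -246.76056907] [ 865.17397804 -233.33357225]
top [164.77011494 176.69425287] [153 166  25  23 435] [596.2538906  357.74752793] [589.07190988 333.7669329 ]
top [332.31607629 243.95367847] [322 233  22  22 367] [446.1319931  -31.12699577] [448.23971206 -31.04362947]
top [227.95068493 263.0109589 ] [218 253  21  22 365] [399.82508869 206.15740587] [404.79832721 191.55736578]
```

Emit:
{"fn": "drive_tool", "kwargs": {
  "targets": [1,-0.5,-0.85,0,0,0,0,1,-0.5,-0.85,3.5,0,0,0,1,-0.5,-0.85,7.5,0,0,0,1,-0.5,-0.85,10.5,0,0,0,1,-0.5,-0.85,11.1,0,0,0,1,-0.5,-0.85,11.1,0,0,0,-0.5,-0.5,-0.85,11.1,0,0,0,-0.5,-0.5,-0.85,11.1,0,0,0,-0.5,-0.5,-0.85,11.1,0,0,0,-0.5,-0.5,-0.85,11.1,0,0,0]
}}

```text
t: 11.9
tcp_pos: [399.1, 208.2, 26.4]
orientation: [0.707, 0.707, 0.001, 0.0]
force: [-2.3, -1.9, 12.7]
grip_width: 0.624
grasp_force: 39.6
```

Emit:
{"fn": "drive_tool", "kwargs": {
  "targets": [-0.5,0,0,-4,0,0,0,-0.5,0,0,-8,0,0,0,-0.5,0.5,2,-11,0,0,0,-0.5,1.7,6,-11,0,0,0,-0.5,3,10,-11,0,0,0,-0.5,4.3,14,-11,0,0,0,-0.5,5.6,17.9,-11,0,0,0,-0.5,5.6,17.9,-11,0,0,0,-0.5,5.6,17.9,-11,0,0,0,-0.5,5.6,17.9,-11,0,0,0]
}}

```text
t: 12.9
tcp_pos: [576.4, 263.4, 135.3]
orientation: [0.707, 0.707, -0.0, -0.0]
force: [-0.4, -1.1, -2.3]
grip_width: 0.619
grasp_force: 44.5
```

Emit:
{"fn": "drive_tool", "kwargs": {
  "targets": [-0.5,0.1,0.25,2.5,0,0,0,-0.5,0.1,0.25,4.2,0,0,0,-0.5,0.1,0.25,4.8,0,0,0,-0.5,0.1,0.25,4.8,0,0,0,0.6,0.1,0.25,4.8,0,0,0,0.8,0.1,0.25,4.8,0,0,0,1,0.1,0.25,4.8,0,0,0,1,0.1,0.25,2,0,0,0,1,0.1,0.25,-2,0,0,0,1,0.1,0.25,-5,0,0,0,1,-3,-1,-5,0,0,0,1,-7,-3,-5,0,0,0]
}}

```text
t: 14.1
tcp_pos: [547.9, 194.1, 185.7]
orientation: [0.706, 0.708, 0.001, 0.001]
force: [0.1, -1.3, -0.1]
grip_width: 1.004
grasp_force: 0.0
```

Emit:
{"fn": "drive_tool", "kwargs": {
  "targets": [1,-4,-2,0,0,0,0,1,-8,-4,0,0,0,0,1,-12,-6,0,0,0,0,1,-16,-8,1,0,0,0,1,-20,-9.4,2,0,0,0,1,-22.4,-10,4.5,0,0,0,1,-22.4,-10,5,0,0,0,1,-22.4,-10,5,0,0,0]
}}

```text
t: 14.9
tcp_pos: [446.7, -30.6, 134.6]
orientation: [0.708, 0.707, -0.0, -0.0]
force: [0.2, 0.4, -0.4]
grip_width: 1.001
grasp_force: 0.0
```

```bash
python3 - <<'E'
from h import *
f=r.grab_frame('wrist')
s=r.sense();print(s['t'],s['tcp_pos'],s['orientation'],s['grip_width'])
for ce,st in blobs(f,'blue',400)[0]: print(ce,st,onz(f,ce,75),onz(f,ce,135))
f=r.grab_frame('top')
for ce,st in blobs(f,'blue',250,500)[0]: print('top',ce,st,onz(f,ce,75),onz(f,ce,135))
E
```

```text
14.95 [447.29675132 -30.0931566  135.28966102] [7.07200073e-01 7.07013458e-01 1.63162091e-04 2.05649575e-05] 0.9990383232722839
[316.9752608 214.9442623] [ 285  182   65   66 3355] [445.69958841 -29.351794  ] [445.78620379  -7.87748963]
top [427.84013605  51.84693878] [418  43  20  20 294] [ 891.16196718 -247.08138171] [ 865.73076694 -233.63453266]
top [164.6743649  176.66050808] [153 166  25  23 433] [596.33041429 357.97366504] [589.14369821 333.97907641]
top [197.03301887 182.05660377] [186 171  24  23 424] [584.46235515 282.19038373] [578.01004695 262.88534363]
```

Well aligned. I grip the third pot.

Emit:
{"fn": "drive_tool", "kwargs": {
  "targets": [1,0,-0.1,4,0,0,0,1,0,-0.1,8,0,0,0,1,0,-0.1,10.5,0,0,0,1,0,-0.1,10.9,0,0,0,1,0,-0.1,10.9,0,0,0,-0.5,0,-0.1,10.9,0,0,0,-0.5,0,-0.1,10.9,0,0,0,-0.5,0,-0.1,10.9,0,0,0,-0.5,0,-0.1,10.9,0,0,0]
}}

```text
t: 15.9
tcp_pos: [447.3, -30.4, 27.3]
orientation: [0.707, 0.707, 0.001, 0.001]
force: [-1.2, 1.4, 10.8]
grip_width: 0.622
grasp_force: 39.8
```

Emit:
{"fn": "drive_tool", "kwargs": {
  "targets": [-0.5,0,0,-4,0,0,0,-0.5,0,0,-8,0,0,0,-0.5,2,1,-11,0,0,0,-0.5,6,3,-11,0,0,0,-0.5,10,5,-11,0,0,0,-0.5,14,7.5,-11,0,0,0,-0.5,18,10,-11,0,0,0,-0.5,21,12,-11,0,0,0,-0.5,22.3,12.2,-11,0,0,0,-0.5,22.3,12.2,-11,0,0,0,-0.5,22.3,12.2,-11,0,0,0]
}}

```text
t: 17.0
tcp_pos: [567.7, 192.2, 136.2]
orientation: [0.707, 0.707, -0.0, 0.0]
force: [-0.1, -0.1, -1.9]
grip_width: 0.62
grasp_force: 44.2
```

Emit:
{"fn": "drive_tool", "kwargs": {
  "targets": [-0.5,0,0,2.5,0,0,0,-0.5,0,0,4.2,0,0,0,-0.5,0,0,4.8,0,0,0,-0.5,0,0,4.8,0,0,0,0.6,0,0,4.8,0,0,0,0.8,0,0,4.8,0,0,0,1,0,0,4.8,0,0,0,1,0,0,2,0,0,0,1,0,0,-2,0,0,0,1,0,0,-6,0,0,0,1,-3,-3,-6,0,0,0,1,-7,-7,-6,0,0,0]
}}

```text
t: 18.2
tcp_pos: [503.9, 127.6, 197.2]
orientation: [0.707, 0.708, 0.002, 0.001]
force: [0.0, -1.2, 0.4]
grip_width: 0.997
grasp_force: 0.0
```

```bash
python3 - <<'E'
from h import *
s=r.sense();print(s['t'],s['tcp_pos'],s['grip_width'])
f=r.grab_frame('top')
for ce,st in blobs(f,'blue',250,500)[0]: print('top',ce,st,onz(f,ce,75),onz(f,ce,135))
for ce,st in blobs(f,'yellow')[0]: print('amber',onz(f,ce,75))
h=[onz(f,p,28) for p in((384.4,296.6),(409.4,316.6))]; t=[onz(f,p,68) for p in((421.6,254.4),(448,276))]
print(h,t); H=np.mean(h,0);T=np.mean(t,0);u=(T-H)/np.linalg.norm(T-H);print(H,T,np.linalg.norm(T-H),u,'pad',H+u*110*np.cos(.3),T-u*25)
cv2.imwrite('pics/top6.png',f['img'][:,:,::-1])
E
```

```text
18.2 [503.86395543 127.56171181 197.23785979] 0.9973393993173763
top [427.65695793  52.21035599] [418  43  20  20 309] [ 890.30519829 -246.6599593 ] [ 864.9270158  -233.23918832]
amber [ 479.86448765 -136.14595558]
[array([ 322.37974178, -155.14308305]), array([ 276.81519632, -213.78704176])] [array([ 424.82031384, -233.96594887]), array([ 376.99928029, -293.25481987])]
[ 299.59746905 -184.46506241] [ 400.90979706 -263.61038437] 128.56192980830048 [ 0.78804299 -0.61562021] pad [ 382.41055398 -249.1587517 ] [ 381.20872223 -248.21987917]
```

View pics/top6.png

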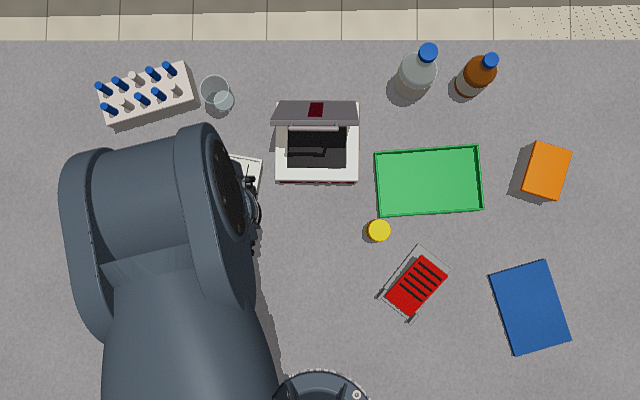

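The amber pot is still at (378,230) and the screen is up with its bar at about (319,126); the arm hides the shaker. I move over the pedal pad with the fingers shut, then check the pots.

Emit:
{"fn": "drive_tool", "kwargs": {
  "targets": [0,-4.5,-1.5,0,0,0,0,-1,-9,-3,0,0,0,0,-1,-13.5,-4.5,0,0,0,0,-1,-18,-6,0,0,0,0,-1,-22.5,-7.3,0,0,0,0,-1,-27,-8.8,0,0,0,0,-1,-31.5,-10.2,1.5,0,0,0,-1,-36,-11.7,4.5,0,0,0,-1,-37.7,-12.2,7.5,0,0,0,-1,-37.7,-12.2,8,0,0,0,-1,-37.7,-12.2,8,0,0,0,-1,-37.7,-12.2,8,0,0,0]
}}

```text
t: 19.45
tcp_pos: [381.4, -249.4, 116.9]
orientation: [0.707, 0.707, 0.0, 0.001]
force: [0.8, 0.5, -0.1]
grip_width: -0.002
grasp_force: 0.0
```

```bash
python3 - <<'E'
from h import *
s=r.sense();print(s['t'],s['tcp_pos'],s['grip_width'])
f=r.grab_frame('top')
c=np.array([580.5,268]);e=np.array([.153,.988]);n=np.array([.988,-.153])
for ce,st in blobs(f,'blue',250,500)[0]: 
    p=onz(f,ce,135); print('top',ce,st,onz(f,ce,75),p,'frame',(p-c)@n,(p-c)@e)
h=np.array([775.5,8,46])
for a in (54,60,66):
    t=np.radians(a); print(a,[proj(f,h+np.array([-205*np.cos(t)+6*np.sin(t),y,205*np.sin(t)+6*np.cos(t)])).round() for y in(-45,45)])
cv2.imwrite('pics/top7.png',cv2.resize(f['img'][80:240,130:400],None,fx=2.9,fy=2.9)[:,:,::-1])
g=r.grab_frame('wrist'); print('pad px',proj(g,[382,-249,61]),'tcp',proj(g,s['tcp_pos']))
E
```

```text
19.45 [ 381.40724119 -249.42177864  116.87944539] -0.0016417254810593463
top [427.76923077  51.96989967] [418  43  20  20 299] [ 890.87206817 -246.91830649] [ 865.45880719 -233.48154871] frame 358.26597845272727 -451.8650726234032
top [164.68822171 176.64203233] [153 166  25  23 433] [596.37362047 357.94262108] [589.18423075 333.94995348] frame -1.510322906185124 66.4872413458294
top [197.05882353 182.04470588] [186 171  24  23 425] [584.49043698 282.13112672] [578.03639104 262.82975351] frame -1.6429979345460821 -5.485135704002902
top [230.61707317 187.55121951] [219 177  24  23 410] [572.45747418 203.97943797] [566.74804054 189.51417281] frame -1.5786043814185844 -79.64804706079711
54 [array([336., 137.]), array([291., 137.])]
60 [array([337., 127.]), array([290., 127.])]
66 [array([337., 116.]), array([290., 116.])]
pad px [318.59172256 217.55085635] tcp [318.25874872 253.27587484]
```

View pics/top7.png

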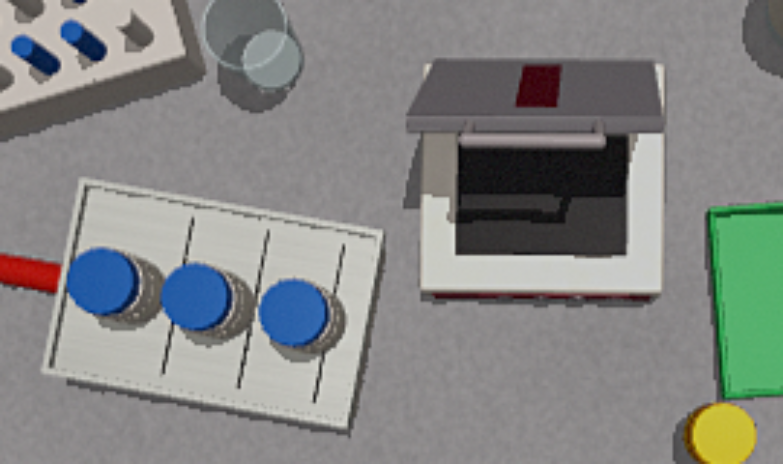

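All three pots stand on the platform (crop caps at (105,282), (198,298) and (295,313)). The bar at row 128 matches 60°. Now I press the pedal.

Emit:
{"fn": "drive_tool", "kwargs": {
  "targets": [-1,0,0,4,0,0,0,-1,0,0,5.5,0,0,0,-1,0,0,6.3,0,0,0,-1,0,0,7,0,0,0,-1,0,0,7.6,0,0,0,-1,0,0,8,0,0,0,-1,0,0,8,0,0,0]
}}

```text
t: 20.25
tcp_pos: [383.1, -250.6, 37.6]
orientation: [0.707, 0.707, 0.001, 0.002]
force: [3.4, -1.4, 10.3]
grip_width: 0.002
grasp_force: 5.1
```

Emit:
{"fn": "drive_tool", "kwargs": {
  "targets": [-1,0,0,0.2,0,0,0,-1,0,0,0.35,0,0,0,-1,0,0,0.35,0,0,0]
}}

```text
t: 20.55
tcp_pos: [383.5, -250.8, 35.1]
orientation: [0.707, 0.707, 0.001, 0.003]
force: [-1.4, 0.3, 24.1]
grip_width: 0.001
grasp_force: 12.1
```

On the stop (24 N, z = 35 mm). I hold.

Emit:
{"fn": "drive_tool", "kwargs": {
  "targets": [-1,0,0,0.05,0,0,0,-1,0,0,0.05,0,0,0,-1,0,0,0.05,0,0,0,-1,0,0,0.05,0,0,0,-1,0,0,0.05,0,0,0,-1,0,0,0.05,0,0,0,-1,0,0,0.05,0,0,0,-1,0,0,0.05,0,0,0,-1,0,0,0.05,0,0,0,-1,0,0,0.05,0,0,0,-1,0,0,0.05,0,0,0,-1,0,0,0.05,0,0,0]
}}

```text
t: 21.75
tcp_pos: [383.5, -250.9, 34.9]
orientation: [0.707, 0.707, 0.001, 0.003]
force: [-2.1, 1.7, 29.8]
grip_width: 0.002
grasp_force: 14.8
```

Emit:
{"fn": "drive_tool", "kwargs": {
  "targets": [-1,0,0,0,0,0,0,-1,0,0,0,0,0,0,-1,0,0,0,0,0,0,-1,0,0,0,0,0,0,-1,0,0,0,0,0,0,-1,0,0,0,0,0,0,-1,0,0,0,0,0,0,-1,0,0,0,0,0,0,-1,0,0,0,0,0,0,-1,0,0,0,0,0,0,-1,0,0,0,0,0,0,-1,0,0,0,0,0,0]
}}

```text
t: 22.95
tcp_pos: [383.5, -250.9, 34.9]
orientation: [0.707, 0.707, 0.001, 0.003]
force: [-0.5, 1.4, 29.2]
grip_width: -0.004
grasp_force: 14.8
```

```bash
python3 - <<'E'
from h import *
f=r.grab_frame('top'); cv2.imwrite('pics/top8.png',f['img'][:,:,::-1])
c=np.array([580.5,268]);e=np.array([.153,.988]);n=np.array([.988,-.153])
for ce,st in blobs(f,'blue',250,500)[0]: 
    p=onz(f,ce,135); print('top',ce,st,onz(f,ce,75),p,'frame',(p-c)@n,(p-c)@e)
E
```

```text
top [427.81270903  51.99331104] [418  43  20  20 299] [ 890.81692412 -247.0179999 ] [ 865.40707551 -233.57507299] frame 358.229176774612 -451.9653895563752
top [164.69354839 176.6797235 ] [153 166  25  23 434] [596.2861415  357.92746108] [589.10216506 333.93573161] frame -1.589227853568746 66.46063408059459
top [197.02606635 182.007109  ] [186 171  24  23 422] [584.5768395  282.20964088] [578.11744689 262.90340913] frame -1.5741840676107894 -5.399962405913796
top [230.69007264 187.53026634] [219 177  24  23 413] [572.50737554 203.81164594] [566.79485395 189.35676392] frame -1.5082691769156529 -79.79640459008374
top [539.97771588 269.80501393] [522 259  32  26 359] [ 394.47203369 -495.24402147] [ 399.77652484 -466.44060931] frame -66.18538023051642 -753.2780137021315
```

Emit:
{"fn": "drive_tool", "kwargs": {
  "targets": [-1,0,0,-1.5,0,0,0,-1,0,0,-3,0,0,0,-1,0,0,-6,0,0,0,-1,0,0,-10,0,0,0,0,0,0,-14,0,0,0,1,4,1,-16.5,0,0,0,1,8,2.5,-16.5,0,0,0,1,12,4.2,-16.5,0,0,0,1,16,5.8,-16.5,0,0,0,1,20,7.5,-16.5,0,0,0,1,24,9,-16.5,0,0,0,1,28,10.6,-16.5,0,0,0]
}}

```text
t: 24.2
tcp_pos: [487.3, 32.7, 198.2]
orientation: [0.707, 0.707, 0.001, 0.001]
force: [1.0, -0.1, 0.1]
grip_width: 0.998
grasp_force: 0.0
```

Emit:
{"fn": "drive_tool", "kwargs": {
  "targets": [1,4,2,0,0,0,0,1,8,3.6,0,0,0,0,1,12,5.5,0,0,0,0,1,16,7.7,0,0,0,0,1,16,7.7,0,0,0,0,1,16,7.7,0,0,0,0,1,16,7.7,0,0,0,0]
}}

```text
t: 24.9
tcp_pos: [563.4, 190.0, 197.6]
orientation: [0.707, 0.707, 0.0, 0.0]
force: [-0.3, -0.3, 0.5]
grip_width: 0.998
grasp_force: 0.0
```

```bash
python3 - <<'E'
from h import *
f=r.grab_frame('wrist')
s=r.sense();print(s['t'],s['tcp_pos'],s['orientation'],s['grip_width'])
for ce,st in blobs(f,'blue',400)[0]: print(ce,st,onz(f,ce,75),onz(f,ce,135))
f=r.grab_frame('scene'); cv2.imwrite('pics/scene9.png',f['img'][:,:,::-1])
E
```

```text
24.95 [563.44632377 189.66521011 197.64463671] [7.07286942e-01 7.06926494e-01 2.78605333e-04 1.91367843e-04] 1.0019361613524582
[359.10912779  17.01460446] [ 321    0   79   44 2465] [597.00010202 338.81496569] [589.19645466 321.86760566]
[339.56874852 112.56471147] [ 304   76   72   75 4211] [582.74384758 264.90185693] [578.16096819 264.6529203 ]
[322.72786177 212.48256711] [ 291  180   65   65 3241] [568.20752742 171.23617345] [566.90868834 192.14815491]
```

View pics/scene9.png

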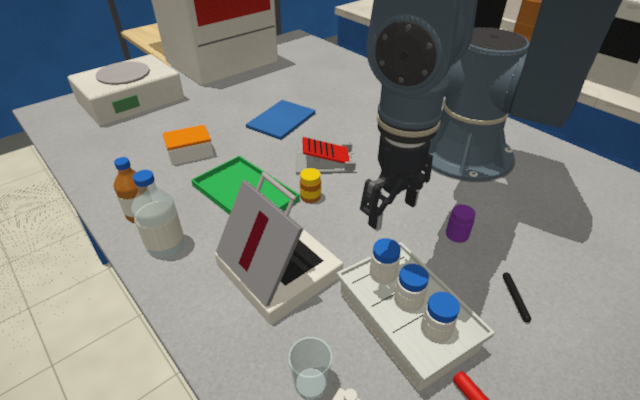

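The pedal is back up at about (325,150), the screen is up, and three pots are on the shaker at (386,260), (411,285) and (440,318). I take the nearest.

Emit:
{"fn": "drive_tool", "kwargs": {
  "targets": [1,0.15,0.35,4,0,0,0,1,0.15,0.35,8,0,0,0,1,0.15,0.35,10.5,0,0,0,1,0.15,0.35,11,0,0,0,1,0.15,0.35,11,0,0,0,-0.5,0.15,0.35,11,0,0,0,-0.5,0.15,0.35,11,0,0,0,-0.5,0.15,0.35,11,0,0,0,-0.5,0.15,0.35,11,0,0,0,-0.5,0.15,0.35,8,0,0,0,-0.5,0.15,0.35,4,0,0,0,-0.5,0.15,0.35,4,0,0,0],
  "squeeze": 40
}}

```text
t: 26.2
tcp_pos: [569.7, 192.6, 162.7]
orientation: [0.707, 0.707, 0.004, 0.002]
force: [0.1, -0.2, -1.7]
grip_width: 0.616
grasp_force: 43.4
```

Emit:
{"fn": "drive_tool", "kwargs": {
  "targets": [-0.5,-3,-1.5,0,0,0,0,-0.5,-7.5,-3,0,0,0,0,-0.5,-12,-4.5,0,0,0,0,-0.5,-16.5,-6,0,0,0,0,-0.5,-21,-6.5,0,0,0,0,-0.5,-25.5,-6.5,0,0,0,0,-0.5,-30,-6.5,0,0,0,0,-0.5,-34.5,-5,0,0,0,0,-0.5,-39,-3,0,0,0,0,-0.5,-43.5,0,0,0,0,0,-0.5,-48,2,0,0,0,0,-0.5,-52,3.5,0,0,0,0]
}}

```text
t: 27.4
tcp_pos: [603.0, -330.3, 156.9]
orientation: [0.707, 0.707, 0.0, 0.0]
force: [0.9, 0.2, -1.1]
grip_width: 0.62
grasp_force: 43.4
```

Emit:
{"fn": "drive_tool", "kwargs": {
  "targets": [-0.5,0,0,3,0,0,0,-0.5,0,0,6,0,0,0,-0.5,0,0,6,0,0,0,-0.5,0,0,6,0,0,0]
}}

```text
t: 27.8
tcp_pos: [602.0, -328.0, 97.5]
orientation: [0.707, 0.707, -0.0, -0.0]
force: [0.9, -0.0, -0.4]
grip_width: 0.622
grasp_force: 43.4
```

```bash
python3 - <<'E'
from h import *
f=r.grab_frame('wrist')
s=r.sense();print(s['t'],s['tcp_pos'],s['orientation'],s['grip_width'])
c=np.array([599,-260]);e=np.array([-.084,.996]);n=np.array([.996,.084])
for a,b in((1,1),(1,-1),(-1,1),(-1,-1)): print(a,b,proj(f,[*(c+80*a*n+125*b*e),22]).round())
print((s['tcp_pos'][:2]-c)@n,(s['tcp_pos'][:2]-c)@e)
cv2.imwrite('pics/w10.png',f['img'][:,:,::-1])
E
```

```text
27.85 [ 602.70395643 -328.25900436   98.62157272] [7.06982748e-01 7.07230379e-01 2.14829430e-04 7.34361371e-04] 0.6177077787005545
1 1 [ 428. -104.]
1 -1 [420. 265.]
-1 1 [167. -76.]
-1 -1 [235. 279.]
-2.044615759939457 -68.2971006850494
```

View pics/w10.png

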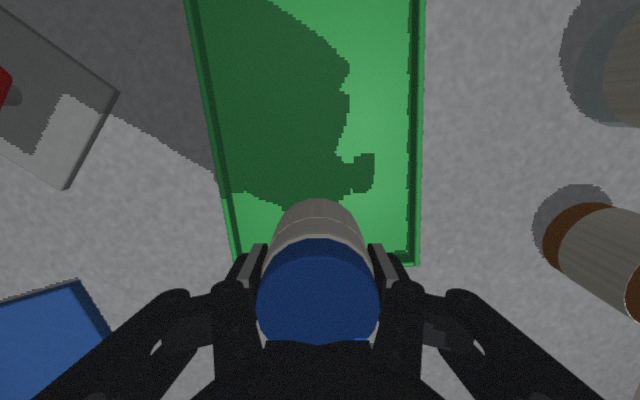

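The tray walls are where predicted (corner at (413,265)), and the pot hangs inside them. I lower it.

Emit:
{"fn": "drive_tool", "kwargs": {
  "targets": [-0.5,0,0,3,0,0,0,-0.5,0,0,5.5,0,0,0,-0.5,0,0,6.3,0,0,0,-0.5,0,0,6.3,0,0,0]
}}

```text
t: 28.25
tcp_pos: [602.6, -328.2, 34.9]
orientation: [0.707, 0.707, 0.0, 0.0]
force: [-1.1, -0.2, -2.0]
grip_width: 0.623
grasp_force: 44.1
```

Emit:
{"fn": "drive_tool", "kwargs": {
  "targets": [-0.5,0,0,0.2,0,0,0,-0.5,0,0,0.35,0,0,0,-0.5,0,0,0.35,0,0,0]
}}

```text
t: 28.55
tcp_pos: [603.3, -328.8, 33.1]
orientation: [0.707, 0.707, 0.0, 0.002]
force: [-4.4, 2.5, 14.5]
grip_width: 0.619
grasp_force: 45.7
```

Emit:
{"fn": "drive_tool", "kwargs": {
  "targets": [0.6,0,0,-0.1,0,0,0,0.8,0,0,-0.1,0,0,0,1,0,0,-0.1,0,0,0,1,0,0,-4,0,0,0,1,0,0,-8.5,0,0,0,1,1,-1,-13,0,0,0,1,4,-3.5,-16.4,0,0,0,1,8.5,-5.5,-16.4,0,0,0,1,13,-7.5,-16.4,0,0,0,1,17.5,-9.5,-16.4,0,0,0,1,22,-10.3,-16.4,0,0,0,1,26.5,-10.3,-16.4,0,0,0]
}}

```text
t: 29.75
tcp_pos: [498.0, -61.8, 194.9]
orientation: [0.707, 0.707, 0.0, 0.0]
force: [2.3, -0.3, -0.2]
grip_width: 1.004
grasp_force: 0.0
```

Emit:
{"fn": "drive_tool", "kwargs": {
  "targets": [1,4.5,0,0,0,0,0,1,9,0,0,0,0,0,1,13.5,0.5,0,0,0,0,1,18,2.5,0,0,0,0,1,22.5,4.5,0,0,0,0,1,27,6.5,0,0,0,0,1,31,7.5,0,0,0,0,1,32.7,7.8,0,0,0,0,1,32.7,7.8,0,0,0,0,1,32.7,7.8,0,0,0,0]
}}

```text
t: 30.75
tcp_pos: [577.1, 263.6, 194.2]
orientation: [0.707, 0.707, -0.0, 0.0]
force: [0.1, 0.4, 1.0]
grip_width: 0.999
grasp_force: 0.0
```

```bash
cat > look.py <<'E'
from h import *
f=r.grab_frame('wrist')
s=r.sense();print(s['t'],s['tcp_pos'],s['orientation'].round(3),s['grip_width'])
for ce,st in blobs(f,'blue',1000)[0]:
    p=onz(f,ce,135); print('wrist',ce.round(),st[4],p.round(1),'move x,y cm',((p-s['tcp_pos'][:2])/10).round(2))
f=r.grab_frame('top')
c=np.array([599,-260]);e=np.array([-.084,.996]);n=np.array([.996,.084])
for ce,st in blobs(f,'blue',250,500)[0]:
    p=onz(f,ce,80); print('top',ce.round(),st[4],onz(f,ce,135).round(1),'tray frame',((p-c)@n).round(1),((p-c)@e).round(1))
for ce,st in blobs(f,'yellow')[0]: print('amber',onz(f,ce,75).round(1))
E
python3 look.py
```

```text
30.8 [577.1230927  263.01139795 194.44413925] [ 0.707  0.707 -0.     0.   ] 1.002507669925414
wrist [336. 116.] 4325 [589.3 336.2] move x,y cm [1.22 7.32]
wrist [320. 214.] 3287 [578.3 265.9] move x,y cm [0.11 0.28]
top [428.  52.] 309 [ 864.9 -233.3] tray frame 289.2 -10.0
top [465. 176.] 407 [ 595.5 -311.4] tray frame -2.2 -68.4
top [197. 182.] 424 [578.  262.5] tray frame 30.3 539.3
amber [ 479.8 -135.6]
```

Emit:
{"fn": "drive_tool", "kwargs": {
  "targets": [1,0.15,0.1,4,0,0,0,1,0.15,0.1,8,0,0,0,1,0.15,0.1,10.3,0,0,0,1,0.15,0.1,10.7,0,0,0,1,0.15,0.1,10.7,0,0,0,-0.5,0.15,0.1,10.7,0,0,0,-0.5,0.15,0.1,10.7,0,0,0,-0.5,0.15,0.1,10.7,0,0,0,-0.5,0.15,0.1,10.7,0,0,0,-0.5,0.15,0.1,7.5,0,0,0,-0.5,0.15,0.1,3.5,0,0,0,-0.5,0.15,0.1,3.5,0,0,0]
}}

```text
t: 32.05
tcp_pos: [580.5, 266.3, 165.4]
orientation: [0.707, 0.707, 0.004, 0.001]
force: [0.6, 1.1, -2.7]
grip_width: 0.618
grasp_force: 43.9
```

Emit:
{"fn": "drive_tool", "kwargs": {
  "targets": [-0.5,-3,-1.5,0,0,0,0,-0.5,-7.5,-3,0,0,0,0,-0.5,-12,-5,0,0,0,0,-0.5,-16.5,-7,0,0,0,0,-0.5,-21,-7.5,0,0,0,0,-0.5,-25.5,-7.5,0,0,0,0,-0.5,-30,-7.5,0,0,0,0,-0.5,-34.5,-7,0,0,0,0,-0.5,-39,-5,0,0,0,0,-0.5,-43.5,-2,0,0,0,0,-0.5,-48,0.5,0,0,0,0,-0.5,-52.2,2.2,0,0,0,0]
}}

```text
t: 33.25
tcp_pos: [600.9, -257.8, 159.4]
orientation: [0.707, 0.707, 0.0, 0.0]
force: [1.2, 0.5, -2.6]
grip_width: 0.621
grasp_force: 43.8
```

Emit:
{"fn": "drive_tool", "kwargs": {
  "targets": [-0.5,0,0,3,0,0,0,-0.5,0,0,6,0,0,0,-0.5,0,0,6,0,0,0,-0.5,0,0,6,0,0,0]
}}

```text
t: 33.65
tcp_pos: [599.7, -255.8, 100.0]
orientation: [0.707, 0.707, -0.0, -0.0]
force: [0.2, 0.4, -2.1]
grip_width: 0.619
grasp_force: 43.6
```

Emit:
{"fn": "drive_tool", "kwargs": {
  "targets": [-0.5,0,0,3,0,0,0,-0.5,0,0,5.5,0,0,0,-0.5,0,0,6.5,0,0,0,-0.5,0,0,6.7,0,0,0,-0.5,0,0,6.7,0,0,0]
}}

```text
t: 34.15
tcp_pos: [600.7, -256.1, 34.0]
orientation: [0.707, 0.707, 0.0, 0.001]
force: [1.3, -0.1, -2.7]
grip_width: 0.614
grasp_force: 44.7
```

Emit:
{"fn": "drive_tool", "kwargs": {
  "targets": [-0.5,0,0,0.15,0,0,0,-0.5,0,0,0.3,0,0,0,-0.5,0,0,0.3,0,0,0]
}}

```text
t: 34.45
tcp_pos: [601.0, -256.4, 33.4]
orientation: [0.707, 0.707, 0.001, 0.002]
force: [-14.0, 5.8, 36.1]
grip_width: 0.622
grasp_force: 48.6
```

Emit:
{"fn": "drive_tool", "kwargs": {
  "targets": [-0.5,0,0,-0.2,0,0,0,0.6,0,0,-0.2,0,0,0,1,0,0,-0.2,0,0,0,1,0,0,-0.2,0,0,0,1,0,0,-4,0,0,0,1,0,0,-8.5,0,0,0,1,1,-1,-13,0,0,0,1,4,-3.5,-16.4,0,0,0,1,8.5,-5.5,-16.4,0,0,0,1,13,-7.5,-16.4,0,0,0,1,17.5,-9.5,-16.4,0,0,0,1,22,-10,-16.4,0,0,0]
}}

```text
t: 35.65
tcp_pos: [498.0, -34.6, 193.7]
orientation: [0.707, 0.707, 0.0, 0.0]
force: [2.7, 0.7, 0.4]
grip_width: 1.0
grasp_force: 0.0
```

Emit:
{"fn": "drive_tool", "kwargs": {
  "targets": [1,4.5,0,0,0,0,0,1,9,0,0,0,0,0,1,13.5,0.5,0,0,0,0,1,18,2,0,0,0,0,1,22.5,4,0,0,0,0,1,27,6,0,0,0,0,1,31.5,8,0,0,0,0,1,35,8.8,0,0,0,0,1,37.1,8.8,0,0,0,0,1,37.1,8.8,0,0,0,0,1,37.1,8.8,0,0,0,0]
}}

```text
t: 36.75
tcp_pos: [587.7, 335.0, 193.0]
orientation: [0.707, 0.707, -0.0, 0.0]
force: [-0.5, 0.0, -0.4]
grip_width: 1.001
grasp_force: 0.0
```

```bash
python3 look.py
```

```text
36.8 [587.87960132 334.33723915 193.28636348] [ 0.707  0.707 -0.     0.   ] 1.0018950088296035
wrist [320. 214.] 3345 [589.4 337.4] move x,y cm [0.15 0.31]
top [428.  52.] 305 [ 865.1 -233.4] tray frame 289.4 -10.1
top [459. 165.] 403 [ 618.6 -299.7] tray frame 23.1 -58.2
top [165. 177.] 436 [589.3 333.7] tray frame 48.6 613.5
top [433. 177.] 402 [ 593.6 -243.4] tray frame 1.8 3.6
amber [ 479.6 -136.5]
```

The first tray pot was nudged to (23,−58) mm in the tray frame, still well inside the limits. I take the last pot.

Emit:
{"fn": "drive_tool", "kwargs": {
  "targets": [1,0.15,0.15,4,0,0,0,1,0.15,0.15,8,0,0,0,1,0.15,0.15,10.2,0,0,0,1,0.15,0.15,10.6,0,0,0,1,0.15,0.15,10.6,0,0,0,-0.5,0.15,0.15,10.6,0,0,0,-0.5,0.15,0.15,10.6,0,0,0,-0.5,0.15,0.15,10.6,0,0,0,-0.5,0.15,0.15,10.6,0,0,0,-0.5,0.15,0.15,7.5,0,0,0,-0.5,0.15,0.15,3.5,0,0,0,-0.5,0.15,0.15,3.5,0,0,0]
}}

```text
t: 38.05
tcp_pos: [591.5, 337.7, 164.7]
orientation: [0.707, 0.707, 0.004, 0.001]
force: [0.6, 0.7, -2.3]
grip_width: 0.619
grasp_force: 43.4
```

Emit:
{"fn": "drive_tool", "kwargs": {
  "targets": [-0.5,-3,-1.5,0,0,0,0,-0.5,-7.5,-3,0,0,0,0,-0.5,-12,-5,0,0,0,0,-0.5,-16.5,-7,0,0,0,0,-0.5,-21,-8.5,0,0,0,0,-0.5,-25.5,-9,0,0,0,0,-0.5,-30,-9,0,0,0,0,-0.5,-34.5,-9,0,0,0,0,-0.5,-39,-8,0,0,0,0,-0.5,-43.5,-5,0,0,0,0,-0.5,-48,-2,0,0,0,0,-0.5,-52.2,0.2,0,0,0,0]
}}

```text
t: 39.25
tcp_pos: [589.8, -182.5, 158.7]
orientation: [0.707, 0.707, 0.0, 0.0]
force: [1.9, 1.0, -1.9]
grip_width: 0.619
grasp_force: 43.5
```

Emit:
{"fn": "drive_tool", "kwargs": {
  "targets": [-0.5,0,0,3,0,0,0,-0.5,0,0,6,0,0,0,-0.5,0,0,6,0,0,0,-0.5,0,0,6,0,0,0]
}}

```text
t: 39.65
tcp_pos: [588.5, -180.4, 99.0]
orientation: [0.707, 0.707, -0.0, -0.0]
force: [0.1, 0.2, -1.0]
grip_width: 0.618
grasp_force: 43.4
```

```bash
python3 look.py
```

```text
39.7 [ 589.27613907 -180.5460642    99.95851592] [0.707 0.707 0.    0.001] 0.617084198163522
wrist [318. 294.] 10726 [ 587.9 -181.2] move x,y cm [-0.14 -0.07]
top [428.  52.] 309 [ 864.9 -233.3] tray frame 289.2 -10.0
amber [ 484.9 -123.4]
```

Emit:
{"fn": "drive_tool", "kwargs": {
  "targets": [-0.5,-0.5,0.3,2,0,0,0,-0.5,-0.5,0.3,5.5,0,0,0,-0.5,-0.5,0.3,6.4,0,0,0,-0.5,-0.5,0.3,6.7,0,0,0,-0.5,-0.5,0.3,6.7,0,0,0]
}}

```text
t: 40.25
tcp_pos: [592.2, -185.5, 33.3]
orientation: [0.707, 0.707, 0.0, 0.001]
force: [-1.0, 0.8, -0.8]
grip_width: 0.616
grasp_force: 45.4
```

Emit:
{"fn": "drive_tool", "kwargs": {
  "targets": [-0.5,0,0,0.15,0,0,0,-0.5,0,0,0.15,0,0,0,0.6,0,0,0.1,0,0,0,1,0,0,0,0,0,0,1,0,0,0,0,0,0,1,0,0,-4,0,0,0,1,0,0,-8.5,0,0,0,1,0,0,-13,0,0,0,1,2,-4,-16,0,0,0,1,4,-8,-16,0,0,0,1,8,-12,-16,0,0,0,1,12,-14,-16,0,0,0]
}}

```text
t: 41.45
tcp_pos: [450.2, -66.3, 191.8]
orientation: [0.708, 0.706, 0.0, 0.0]
force: [2.0, 2.1, 0.0]
grip_width: 0.997
grasp_force: 0.0
```

Emit:
{"fn": "drive_tool", "kwargs": {
  "targets": [1,4,0,0,0,0,0,1,8,0,0,0,0,0,1,12,0,0,0,0,0,1,16,0,0,0,0,0,1,20,0,0,0,0,0,1,20,0,0,0,0,0,1,20,0,0,0,0,0]
}}

```text
t: 42.15
tcp_pos: [452.1, 134.1, 191.5]
orientation: [0.706, 0.708, -0.0, 0.0]
force: [-0.4, -1.0, -0.6]
grip_width: 1.001
grasp_force: 0.0
```

```bash
python3 look.py; python3 - <<'E'
from h import *
f=r.grab_frame('top'); a=cv2.resize(f['img'][80:330,260:510],None,fx=1.6,fy=1.6)
g=r.grab_frame('scene'); b=cv2.resize(g['img'][120:320,170:370],None,fx=2,fy=2)
cv2.imwrite('pics/end.png',np.hstack([a,b])[:,:,::-1])
E
```

```text
42.2 [452.15113994 133.32116054 191.46430821] [ 0.707  0.707 -0.     0.   ] 0.996971917081109
top [428.  52.] 308 [ 864.9 -233.3] tray frame 289.2 -10.0
top [459. 165.] 404 [ 618.5 -299.7] tray frame 23.0 -58.1
top [433. 177.] 402 [ 593.6 -243.4] tray frame 1.7 3.6
top [401. 180.] 391 [ 585.6 -176.7] tray frame -0.7 74.7
amber [ 479.7 -136.5]
```

View pics/end.png

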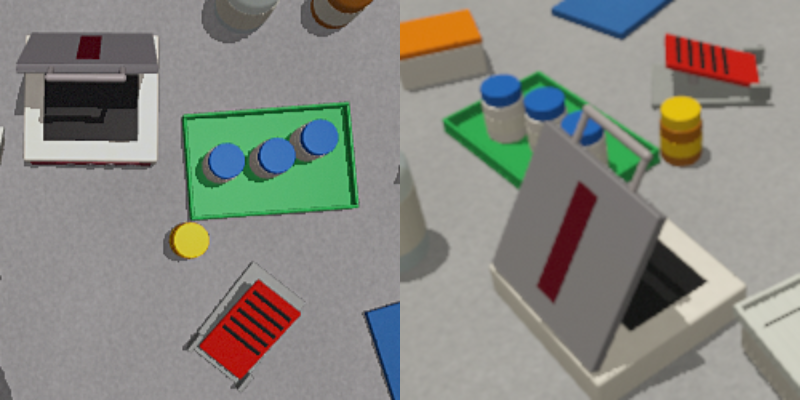

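The picture shows all three blue pots upright in the tray (crop caps at (225,161), (276,156) and (319,138)), the amber pot unmoved, the pedal up and the screen still tipped up. I hand the job in.

```bash
python3 -c "
from workcell import r
print(r.finish_job())"
```

```text
the job is handed in; nothing more can be done
None
```

The job is handed in at about 42 s of the 210 s: the last pictures show the three blue-capped pots upright in the green tray after the shaker run, screen up at about 60°, pedal back up and amber pot unmoved; the verdict was not reported.

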